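# Load a sample tube rack behind the gravity catch of the rack loader

### The job

Load the rack that holds the capped sample tubes into the empty lane of the rack loader: slide it in upright from the open front, along the lane floor, so that its own foot lifts the hinged catch, push it on gently against the sprung buffer until the catch drops behind it, and let go so that catch and buffer hold it. Do not lift the catch with the gripper, do not ram the rack against the buffer's end stop or the guides, and leave everything else on the bench as it is.

Things in the scene. Friction and masses are not known exactly. Their poses are not given: they have to be found in the camera images.
- rack: grey tube rack with five capped tubes, on the bench, 0.24 kg (varies by a third). Foot flange 122 long (x), 43 wide (y), 10 high; on it the body, 122 long, 23 wide, its flat sides from 10 to 66 mm above the underside: grip there, across y, clear of the foot. Caps reach 88 mm. Origin: centre of the underside, x along the row, z up. Both ends are alike; either may go in first.
- loader: rack loader fixed to the bench: low off-white unit 300 long (x), 152 wide (y), two parallel steel lanes. Origin: centre of its underside; z up; racks go in along +x, away from the robot. Lane floors 22 mm above the origin, from x = -150 to +150. The empty lane's middle is y = +40 mm; the lane at y = -40 holds a latched rack.
- mouth (a point): middle of the empty lane's floor where its straight guides begin: x = -85, y = +40, z = 22 mm on the loader. The lane is 45 mm wide between guides 10 (inner) and 12 (outer) high from x = -85 to +150; in front of that they flare outwards, 7 mm each side, up to x = -119; set the rack down with its nose between the flares, not over them.
- home (a point): middle of the empty lane's floor at x = +46, y = +40, z = 22 mm on the loader: a latched rack's origin with the rail as drawn. The rail between the lanes carries catches and buffers; it is clamped by hand up to 12 mm nearer or farther along x. That offset is not measured: find it by feel, from the two joints or by sight. With the rail as drawn: catch pivot x = -53, toe -22 to -15, free buffer face +105.
- catch (a joint): hinged dark steel catch of the empty lane, 45 g, falls by its weight; rad, 0 = down, grows as it lifts, to 0.9. Arm over the lane at loader y = 18.5 to 25.5 (above a rack's inner flange, 3 mm beside its body), sloping in +x from the pivot 19 mm above the floor to a toe 1.5 mm above it. A foot going in lifts it; it rides at about 0.2 rad and drops behind the foot. Stays below 30 mm over the floor.
- buffer (a joint): sprung plate at the end of the empty lane, 26 wide, 12 to 32 mm above the floor; m, 0 = free, grows as the rack pushes, 0.006 = end stop, where force rises steeply. Spring 1 N plus 1 N per mm; rubbing in the lane adds 1 to 6 N. The catch drops at about 4 mm (near 5 N), 2 mm before the end stop; latched, the spring presses the rack back on the toe at about 2 mm. Keep its load under 18 N.
- empty_rack: the same kind of rack without tubes, standing on the bench, not to be loaded
- loaded_rack: the same kind of rack with tubes, already latched in the other lane
- slide_box: white slide box 88 x 50 x 30 mm, origin centre of underside
- reagent: amber bottle 52 mm wide, 105 high, origin centre of underside
- beaker: glass beaker 64 mm wide, 75 high, origin centre of underside
- tip_box: pipette tip box 120 x 83 x 67 mm, origin centre of underside
- petri: closed petri dish 93 mm wide, 15 high, origin centre of underside
- stain: white jar 38 mm wide, 75 high, origin centre of underside

How it is judged:
By the outcome, as a careful person would: the job done as asked, in the order asked, and still so for the second after the job is handed in, with the robot touching nothing.
It also fails if it takes over 54 s, if anything falls off the work surface, if the arm or the gripper's body presses on something with over 40 N, if the wrist force passes 120 N, or if a joint passes its speed limit or range.

### The arm

A 7-joint arm with a two-finger parallel gripper is mounted at the origin on the work surface. World frame = base frame: x ahead of the robot, y to its left, z up, the work surface at z = 0. Lengths are in m, angles in rad, forces in N, time in s.
With the tool pointing down it reaches from about 0.4 to 0.85 m from the base axis. Payload 4.5 kg.
Tool frame: the origin (TCP) lies midway between the tips of the shut fingers; the grasp point (between the pads) lies 19 mm behind it; z points along the fingers, y is the direction in which the jaws open and shut (so a half turn about z gives the same grasp; the last joint's range is limited). The gripper opens to 88 mm and grips with 3 to 60 N. Pads are 18 mm wide; open, the fingers measure 123 mm over their backs; the gripper's body (75 mm by 187 mm) begins 45 mm behind the grasp point.
Start: joints at [1.25, 0.689, -0.195, 1.565, 0.157, 0.902, -0.215], TCP at [0.217, -0.586, 0.239] pointing down, gripper open.
Joint ranges: [-3.01, 3.01], [-0.46, 2.08], [-1.47, 1.51], [0.13, 2.56], [-1, 4.14], [0.04, 2.09], [-2.66, 2.66]. Speed limits (rad/s): [2.57, 2.57, 3.14, 3.14, 3.14, 3.14, 3.14].

### API

Orientations are given as a unit quaternion [x, y, z, w].
In Python, from plant import r gives the robot as it stands. The module is installed in compiled form; this text tells all that it offers.
- The arm moves only by the shell command python3 -m jog 'ROWS' [FORCE]. ROWS is JSON, a list of rows, each an object with "translation": the shift along the tool's x, y, z in units of 40 mm (1.0 is 40 mm), a list of three; "twist": the turn about the tool's z in units of 6 degrees (1.0 is 6 degrees); "claw": the opening in per cent of the stroke, from 0 (shut) to 100 (fully open). A call has 1 to 20 rows; each row shifts and turns the commanded pose from where the row before left it, along the tool's axes as they then stand; what a row does not reach is not made up. A row lasts 1/12 s, in which the tool goes at most 41.7 mm and 7.16 degrees, less where a joint would pass 70% of its speed; a pose out of reach is approached as far as the arm can. A call is refused whole if a number of a shift passes 1 or a number of a turn 1, either way. A call with a gripper value outside its range is refused whole. The fingers move at their own pace and stop on an object; FORCE is the grip in N (left out, the last holds). Time passes only in rows, so rows that do not move let the fingers close. It gives the time, the measured TCP pose, the force and the opening at its end, in the units of the state.
- r.get_state(): the state, without advancing time (a new reading comes with each control period).
- r.snapshot(name): name is "scene" or "top" or "wrist"; returns a dict with "img" (420x560x3 uint8, red, green, blue), "fx", "fy", "cx", "cy" (pixels), "origin" and "rotation" of the camera in the world; the wrist camera has in their place "T_tool_cam" (4x4, takes a point from camera to tool coordinates, whose origin is the TCP and whose axes are the flange's). Camera axes: x right, y up, looking along -z (the intrinsics and any distortion apply to the point x, -y, -z); pixel columns grow to the right and rows downward; lengths in m; the calibration is good to about 2 mm. A picture is of the moment at which its call begins: read the wrist's pose just before it. There is no depth.
- r.finish_job(): hands the job in, once; it reports no verdict.
Trained networks look in the newest picture that a camera, given by its name, has taken for a name from the list of things; names that differ only in an ending like _2 or _b are one class to them, and where a whole thing is asked for, a point or a joint stands for the part that bears it (a point fixed in the world has none). Each returns a list of dicts, best first, with "confidence" (0 to 1); they miss things now and then, are a little off and sometimes report something else, mostly with a low value. They report only what shows in the picture. A call takes as long as a camera call.
- r.spot_in(label, camera): "rect" ([left, top, right, bottom] in pixels, round what is visible of it).
- r.spot_point(label, camera): "location" ([row, column] in pixels: a listed point, or the origin of a listed thing).
The state is a dict: "clock": time; "q": joint angles; "qd": joint speeds; "joint_torque": joint torques, N m; "tool_pos": TCP position; "eef_rot": TCP orientation; "contact_force": force on the tool from outside, world axes, zero at the start; "moment": the same for the moment, N m; "opening": opening from 0.0 (shut) to 1.0 (fully open).
Only numpy, scipy, OpenCV 4.12 (cv2) and the standard library are available. Lean on these libraries where they do the work, as an engineer would, in place of code of your own. Each camera call takes 0.05 s, during which the arm holds its last target. There are 200 camera calls.

## Working session

There is one attempt and no reset: what is moved stays moved. The work goes in short steps, Python scripts to look and compute and a shell command to move; the robot and the scene stay as the last step left them, time stands still between calls to the robot, and variables do not carry over. Pictures are saved under pics/ and viewed, about 8 in all and at most 12, crops included, and the job is handed in when it is done.

```bash
mkdir -p pics; cat > h.py <<'E'
import numpy as np, cv2
from plant import r
from scipy.spatial.transform import Rotation as R
def ray(s,row,col,st=None):
    d=np.array([(col-s["cx"])/s["fx"],-(row-s["cy"])/s["fy"],-1.0])
    if "T_tool_cam" in s:
        T=np.array(s["T_tool_cam"]);Rw=R.from_quat(st["eef_rot"]).as_matrix()
        return Rw@T[:3,3]+np.array(st["tool_pos"]),Rw@T[:3,:3]@d
    return np.array(s["origin"]),np.array(s["rotation"])@d
def hit(s,row,col,z,st=None):
    o,d=ray(s,row,col,st); return o+d*(z-o[2])/d[2]
def save(s,name): cv2.imwrite("pics/"+name,np.ascontiguousarray(s["img"][:,:,::-1]))
E
python3 - <<'E'
from h import *
st=r.get_state();print({k:np.round(v,3) for k,v in st.items()})
for c in("top","scene"):
    s=r.snapshot(c);save(s,c+"0.png");print(c,[k for k in s if k!="img"],s["fx"],s["cx"],s["cy"],np.round(s["origin"],3),np.round(s["rotation"],3).tolist())
    for l,z in(("rack",0),("loader",0),("mouth",.022),("home",.022),("empty_rack",0),("loaded_rack",.022),("catch",.03),("buffer",.04)):
        for p in r.spot_point(l,c)[:3]: print(l,p["confidence"],np.round(p["location"],1),np.round(hit(s,*p["location"],z),3))
        print("   box",[(b["confidence"],np.round(b["rect"])) for b in r.spot_in(l,c)[:2]])
E
```

```text
{'clock': np.float64(0.0), 'q': array([ 1.25 ,  0.69 , -0.195,  1.566,  0.157,  0.903, -0.215]), 'qd': array([-0.   , -0.001,  0.001, -0.001,  0.001,  0.   ,  0.002]), 'joint_torque': array([-0.0000e+00, -5.2755e+01, -1.2670e+00, -1.5342e+01, -5.3000e-02,
        7.0000e-03,  0.0000e+00]), 'tool_pos': array([ 0.217, -0.585,  0.238]), 'eef_rot': array([ 0.984,  0.177, -0.   , -0.001]), 'contact_force': array([ 0.628,  0.349, -0.366]), 'moment': array([0.042, 0.022, 0.009]), 'opening': np.float64(1.001)}
top ['fx', 'fy', 'cx', 'cy', 'origin', 'rotation'] 407.163114440754 279.8439281142591 203.39500982554816 [0.281 0.012 1.245] [0.088, -0.084, -0.695, 0.709]Traceback (most recent call last):
  File "<stdin>", line 6, in <module>
  File "h.py", line 11, in hit
    o,d=ray(s,row,col,st); return o+d*(z-o[2])/d[2]
        ~~~^^^^^^^^^^^^^^
  File "h.py", line 9, in ray
    return np.array(s["origin"]),np.array(s["rotation"])@d
                                 ~~~~~~~~~~~~~~~~~~~~~~~^~
ValueError: matmul: Input operand 1 has a mismatch in its core dimension 0, with gufunc signature (n?,k),(k,m?)->(n?,m?) (size 3 is different from 4)
```

```bash
sed -i 's/np.array(s\["rotation"\])@d/R.from_quat(s["rotation"]).as_matrix()@d/' h.py
python3 - <<'E'
from h import *
for c in("top","scene"):
    s=r.snapshot(c);save(s,c+"0.png");print(c,s["fx"],np.round(s["origin"],3))
    for l,z in(("rack",0),("loader",0),("mouth",.022),("home",.022),("empty_rack",0),("loaded_rack",.022),("catch",.03),("buffer",.04)):
        for p in r.spot_point(l,c)[:3]: print(l,round(p["confidence"],2),np.round(p["location"],1),np.round(hit(s,*p["location"],z),3))
        print("   box",[(round(b["confidence"],2),np.round(b["rect"]).tolist()) for b in r.spot_in(l,c)[:2]])
E
```

```text
top 407.163114440754 [0.281 0.012 1.245]
rack 0.62 [233.1 184.5] [0.489 0.316 0.   ]
   box [(0.57, [167.0, 216.0, 202.0, 254.0]), (0.27, [227.0, 218.0, 244.0, 260.0])]
loader 0.69 [203.6 314.3] [ 0.591 -0.086  0.   ]
   box [(0.56, [230.0, 160.0, 252.0, 187.0]), (0.24, [415.0, 179.0, 453.0, 218.0])]
mouth 0.62 [233.4 307.4] [ 0.492 -0.064  0.022]
   box [(0.89, [282.0, 162.0, 350.0, 253.0])]
home 0.64 [192.9 301.5] [ 0.619 -0.045  0.022]
home 0.24 [178.7 150.7] [0.656 0.43  0.022]
   box [(0.67, [285.0, 163.0, 350.0, 255.0])]
empty_rack 0.96 [241.6 238.2] [0.466 0.148 0.   ]
   box [(0.69, [228.0, 218.0, 245.0, 261.0]), (0.52, [407.0, 250.0, 434.0, 274.0])]
loaded_rack 0.85 [185.8 324.1] [ 0.643 -0.115  0.022]
   box [(0.87, [316.0, 159.0, 332.0, 206.0])]Traceback (most recent call last):
  File "<stdin>", line 5, in <module>
ValueError: it knows: beaker, empty_rack, home, loaded_rack, loader, mouth, petri, rack, reagent, slide_box, stain, tip_box
```

View pics/top0.png

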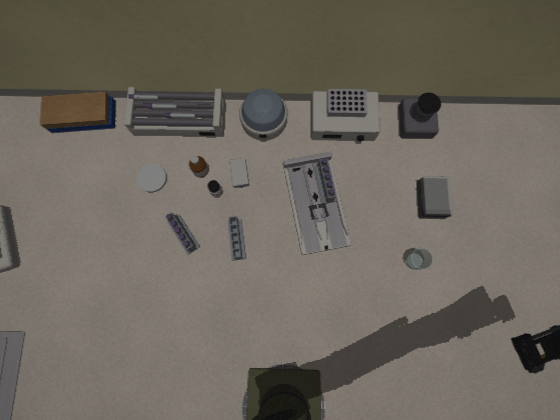

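```bash

python3 - <<'E'
from h import *
s=r.snapshot("scene");save(s,"scene0.png")
for l in("rack","loader"): print(l,[(round(p["confidence"],2),np.round(hit(s,*p["location"],0),3)) for p in r.spot_point(l,"scene")[:2]])
for l in("mouth","home"): print(l,[(round(p["confidence"],2),np.round(p["location"]),np.round(hit(s,*p["location"],0.022),3)) for p in r.spot_point(l,"scene")[:2]])
t=r.snapshot("top");save(t,"t.png")
for p in [(217,170),(250,195)]: print(np.round(hit(t,*p,.08),3))
w=r.snapshot("wrist");print(w["fx"],w["cx"],w["cy"],np.round(w["T_tool_cam"],3).tolist())
def go(x,y,yaw):
    st=r.get_state();M=R.from_quat(st["eef_rot"]).as_matrix();a=np.degrees(np.arctan2(M[1,0],M[0,0]))
    d=M.T@(np.array([x,y,st["tool_pos"][2]])-st["tool_pos"]);print("rows units",np.round(d/.04,2),"twist deg",a-yaw)
go(.56,-.08,8.5)
E
```

```text
rack [(0.74, array([ 0.48 ,  0.322, -0.   ])), (0.53, array([0.66 , 0.428, 0.   ]))]
loader [(0.88, array([ 0.603, -0.085,  0.   ]))]
mouth [(0.97, array([189., 264.]), array([ 0.497, -0.067,  0.022])), (0.39, array([308., 405.]), array([0.671, 0.431, 0.022]))]
home [(0.68, array([228., 250.]), array([ 0.636, -0.039,  0.022]))]
[0.523 0.342 0.08 ]
[0.427 0.262 0.08 ]
361.3642657535608 277.3623882037345 212.53852508324974 [[-0.001, 0.963, 0.269, 0.07], [1.0, 0.0, 0.001, -0.001], [0.0, 0.269, -0.963, -0.147], [0.0, 0.0, 0.0, 1.0]]
rows units [12.43 -8.89 -0.  ] twist deg 11.829884002324942
```

View pics/scene0.png

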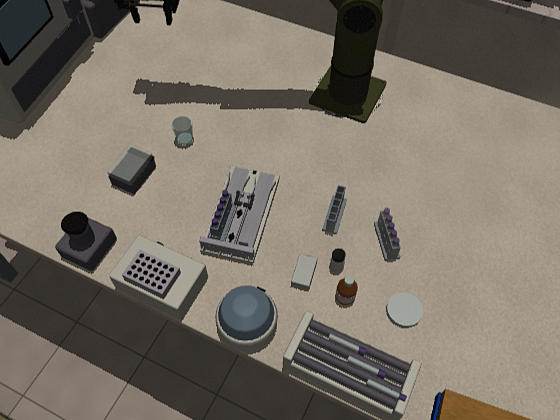

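```bash
python3 -m jog '[{"translation":[0.69,-0.49,0],"twist":0,"claw":100},{"translation":[0.69,-0.49,0],"twist":0,"claw":100},{"translation":[0.69,-0.49,0],"twist":0,"claw":100},{"translation":[0.69,-0.49,0],"twist":0,"claw":100},{"translation":[0.69,-0.49,0],"twist":0,"claw":100},{"translation":[0.69,-0.49,0],"twist":0,"claw":100},{"translation":[0.69,-0.49,0],"twist":0,"claw":100},{"translation":[0.69,-0.49,0],"twist":0,"claw":100},{"translation":[0.69,-0.49,0],"twist":0,"claw":100},{"translation":[0.69,-0.49,0],"twist":0,"claw":100},{"translation":[0.69,-0.49,0],"twist":0,"claw":100},{"translation":[0.69,-0.49,0],"twist":0,"claw":100},{"translation":[0.69,-0.49,0],"twist":0,"claw":100},{"translation":[0.69,-0.49,0],"twist":0,"claw":100},{"translation":[0.69,-0.49,0],"twist":0,"claw":100},{"translation":[0.69,-0.49,0],"twist":0,"claw":100},{"translation":[0.69,-0.49,0],"twist":1,"claw":100},{"translation":[0.69,-0.49,0],"twist":0.97,"claw":100},{"translation":[0,0,0],"twist":0,"claw":100},{"translation":[0,0,0],"twist":0,"claw":100}]'
python3 - <<'E'
from h import *
st=r.get_state();M=R.from_quat(st["eef_rot"]).as_matrix();print(st["clock"],st["tool_pos"],np.degrees(np.arctan2(M[1,0],M[0,0])),M[:,2])
s=r.snapshot("wrist");save(s,"w1.png")
cv2.imwrite("pics/w1b.png",cv2.resize(np.ascontiguousarray(s["img"][:,:,::-1]),(784,588),interpolation=cv2.INTER_CUBIC))
np.savez("w1.npz",**{k:s[k] for k in s},eef_rot=st["eef_rot"],tool_pos=st["tool_pos"])
for l,z in(("loader",0),("mouth",.022),("home",.022),("loaded_rack",.022)): print(l,[(round(p["confidence"],2),np.round(p["location"]),np.round(hit(s,*p["location"],z,st),4)) for p in r.spot_point(l,"wrist")[:2]])
E
```

```text
clock: 2.77
tool_pos: [0.5644, -0.0821, 0.2386]
eef_rot: [0.997, 0.077, 0.0, -0.0]
contact_force: [-0.9, -0.7, -0.4]
opening: 1.001
2.7667 [ 0.56442079 -0.08207078  0.23859442] 8.821337398934674 [ 7.85201400e-04  7.52269907e-04 -9.99999409e-01]
loader [(0.79, array([155., 286.]), array([ 0.5909, -0.0855,  0.    ]))]
mouth [(0.62, array([240., 256.]), array([ 0.4997, -0.0676,  0.022 ]))]
home [(0.82, array([113., 245.]), array([ 0.6272, -0.0397,  0.022 ]))]
loaded_rack [(0.68, array([100., 330.]), array([ 0.6513, -0.1187,  0.022 ]))]
```

View pics/w1b.png

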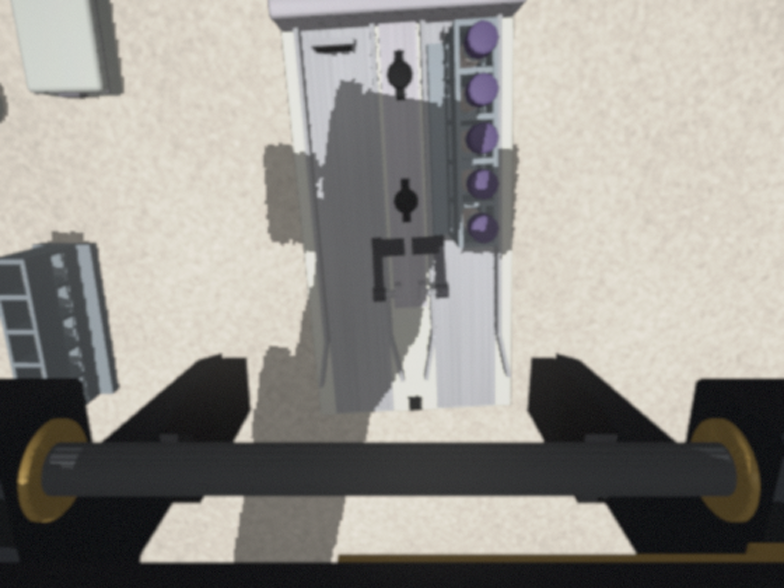

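```bash
python3 - <<'E'
import cv2
i=cv2.imread("pics/w1.png")[180:300,215:375]
i=cv2.resize(i,None,fx=5,fy=5,interpolation=cv2.INTER_CUBIC)
l=cv2.cvtColor(i,cv2.COLOR_BGR2LAB);l[:,:,0]=cv2.createCLAHE(3,(3,3)).apply(l[:,:,0])
cv2.imwrite("pics/w1c.png",cv2.cvtColor(l,cv2.COLOR_LAB2BGR))
E
```

```text
(no output)
```

View pics/w1c.png

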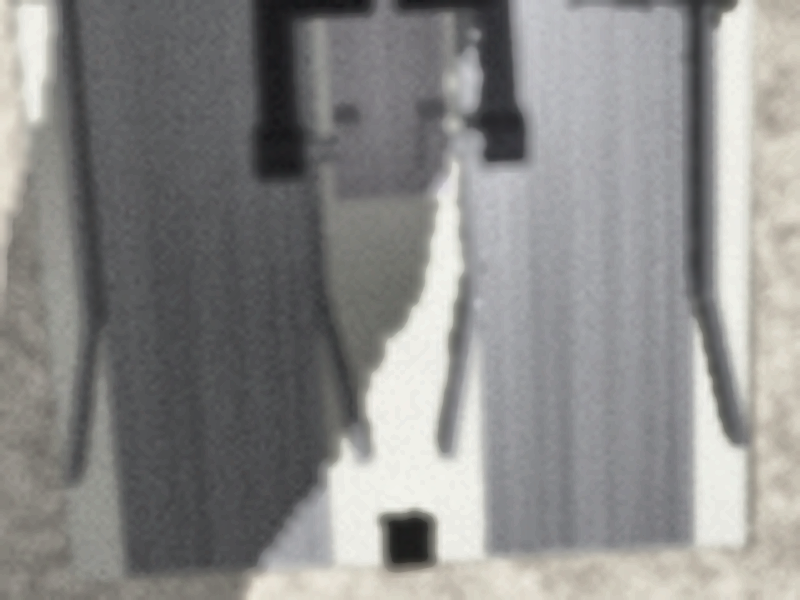

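```bash
cat > fit.py <<'E'
from h import *
from scipy.optimize import least_squares
d=dict(np.load("w1.npz"));st=d
P=[((105,320),-85,62.5,34),((325,302),-85,17.5,32),((466,300),-85,-17.5,32),((690,296),-85,-62.5,34),
((70,482),-119,71,34),((363,457),-119,9,32),((445,452),-119,-9,32),((738,442),-119,-71,34),
((128,573),-150,60.5,22),((333,565),-150,19.5,22),((485,553),-150,-19.5,22),((693,547),-150,-60.5,22)]
W=np.array([hit(d,p[0][1]/5+180-.4,p[0][0]/5+215-.4,p[3]/1000,st)[:2] for p in P]);L=np.array([p[1:3] for p in P])/1000
def pr(v): c,s=np.cos(v[2]),np.sin(v[2]);return L@np.array([[c,s],[-s,c]])+v[:2]
f=least_squares(lambda v:((pr(v)-W)).ravel(),[.59,-.085,.15],loss="soft_l1",f_scale=.002)
v=f.x;print(v,np.degrees(v[2]))
c,s=np.cos(v[2]),np.sin(v[2]);A=np.array([[c,-s],[s,c]])
print(np.round(((W-v[:2])@A-L)*1000,1).tolist())
print("mouth",v[:2]+A@[-.085,.04],"home",v[:2]+A@[.046,.04])
def loc(row,col,z): return np.round(((hit(d,row,col,z,st)[:2]-v[:2])@A)*1000,1)
if __name__=="__main__":
  for n,(x,y),z in (("buffer L",(312,50),.044),("buffer R",(355,47),.044),("pivot",(385,290),.043),("pivot near corner",(379,300),.043),("toe",(385,240),.03)): print(n,loc(y*420/588,x*560/784,z))
E
python3 fit.py
```

```text
[ 0.5920896  -0.08933659  0.20910673] 11.980932850279487
[[0.2, -2.0], [0.9, -2.6], [-0.2, 3.2], [-1.2, 2.2], [-1.8, 0.1], [-0.4, -0.3], [-0.2, 0.3], [-0.4, 0.6], [0.8, 1.8], [0.2, -2.9], [1.3, 2.3], [0.3, -2.9]]
mouth [ 0.50063773 -0.06785275] home [ 0.62878412 -0.04065896]
buffer L [109.7  53.5]
buffer R [109.9  26.9]
pivot [-45.7  17.4]
pivot near corner [-52.8  22. ]
toe [-12.7  15.6]
```

```bash
python3 -m jog '[{"translation":[-0.04,-0.85,0],"twist":0,"claw":100},{"translation":[-0.04,-0.85,0],"twist":0,"claw":100},{"translation":[-0.04,-0.85,0],"twist":0,"claw":100},{"translation":[-0.04,-0.85,0],"twist":0,"claw":100},{"translation":[-0.04,-0.85,0],"twist":0,"claw":100},{"translation":[-0.04,-0.85,0],"twist":0,"claw":100},{"translation":[-0.04,-0.85,0],"twist":0,"claw":100},{"translation":[-0.04,-0.85,0],"twist":0,"claw":100},{"translation":[-0.04,-0.85,0],"twist":0,"claw":100},{"translation":[-0.04,-0.85,0],"twist":0,"claw":100},{"translation":[-0.04,-0.85,0],"twist":0,"claw":100},{"translation":[-0.04,-0.85,0],"twist":0,"claw":100},{"translation":[0,0,0],"twist":-0.87,"claw":100},{"translation":[0,0,0],"twist":-0.87,"claw":100},{"translation":[0,0,0],"twist":-0.87,"claw":100},{"translation":[0,0,0],"twist":-0.87,"claw":100},{"translation":[0,0,0],"twist":-0.87,"claw":100},{"translation":[0,0,0],"twist":-0.87,"claw":100},{"translation":[0,0,0],"twist":0,"claw":100},{"translation":[0,0,0],"twist":0,"claw":100}]'
python3 - <<'E'
from h import *
st=r.get_state();M=R.from_quat(st["eef_rot"]).as_matrix();print(st["clock"],st["tool_pos"],np.degrees(np.arctan2(M[1,0],M[0,0])),M[:,2])
s=r.snapshot("wrist")
cv2.imwrite("pics/w2b.png",cv2.resize(np.ascontiguousarray(s["img"][:300,160:420,::-1]),None,fx=2,fy=2,interpolation=cv2.INTER_CUBIC))
np.savez("w2.npz",**{k:s[k] for k in s},eef_rot=st["eef_rot"],tool_pos=st["tool_pos"])
print([(round(p["confidence"],2),np.round(p["location"]),np.round(hit(s,*p["location"],0,st),4)) for p in r.spot_point("rack","wrist")[:2]])
print(r.spot_in("rack","wrist")[:2])
E
```

```text
clock: 4.68
tool_pos: [0.4843, 0.3147, 0.2388]
eef_rot: [0.941, 0.339, -0.0, 0.0]
contact_force: [0.2, -0.2, 0.5]
opening: 0.999
4.6833 [0.48434123 0.31467321 0.23875555] 39.588821325170215 [-7.84222062e-05 -2.03731835e-04 -9.99999976e-01]
[(0.78, array([176., 276.]), array([0.4849, 0.3181, 0.    ]))]
[{'rect': [255.5, 116.3, 301.2, 256.8], 'confidence': 0.65}]
```

View pics/w2b.png

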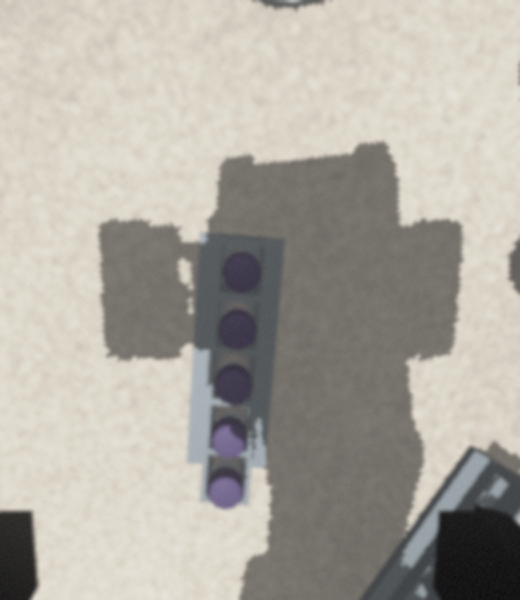

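```bash
python3 - <<'E'
from h import *
d=dict(np.load("w2.npz"))
f=lambda x,y,z:hit(d,y/2-.25,x/2+160-.25,z,d)[:2]
C=[f(202,236,.01),f(285,239,.01),f(188,462,.01),f(266,466,.01)]
print(np.round(C,4),"mean",np.mean(C,0));dist=lambda a,b:round(float(np.hypot(*(a-b)))*1000,1)
print(dist(C[0],C[2]),dist(C[1],C[3]),dist(C[0],C[1]),dist(C[2],C[3]))
for a,b in((0,2),(1,3)): v=C[a]-C[b];print(np.degrees(np.arctan2(v[1],v[0])))
K=np.array([f(*p,.088) for p in((242,272),(238,328),(233,384),(230,438),(226,491))]);print(np.round(K,4),"mean",K.mean(0));v=K[0]-K[4];print(np.degrees(np.arctan2(v[1],v[0])),dist(K[0],K[4]))
c=(np.mean(C,0)+K.mean(0))/2
st=r.get_state();M=R.from_quat(st["eef_rot"]).as_matrix();print("units to centre",M[:2,:2].T@(np.mean(C,0)-st["tool_pos"][:2])/.04,M[:2,:2].T@(K.mean(0)-st["tool_pos"][:2])/.04)
E
```

```text
[[0.5227 0.3688]
 [0.5481 0.3357]
 [0.4246 0.2996]
 [0.45   0.2652]] mean [0.48634369 0.3173173 ]
120.0 120.8 41.8 42.8
35.1899052851992
35.67686771357646
[[0.5252 0.3456]
 [0.5068 0.3324]
 [0.4873 0.319 ]
 [0.4682 0.3049]
 [0.4483 0.2909]] mean [0.48713475 0.31858155]
35.44077480715202 94.4
units to centre [ 0.07446594 -0.00104467] [ 0.10986948 -0.01273453]
```

```bash
python3 -m jog '[{"translation":[0.09,0,0.3],"twist":0.69,"claw":100},{"translation":[0,0,0.7],"twist":0,"claw":100},{"translation":[0,0,0.7],"twist":0,"claw":100},{"translation":[0,0,0.7],"twist":0,"claw":100},{"translation":[0,0,0.7],"twist":0,"claw":100},{"translation":[0,0,0.7],"twist":0,"claw":100},{"translation":[0,0,0.6],"twist":0,"claw":100},{"translation":[0,0,0.4],"twist":0,"claw":70},{"translation":[0,0,0.2],"twist":0,"claw":50},{"translation":[0,0,0.14],"twist":0,"claw":45},{"translation":[0,0,0],"twist":0,"claw":40},{"translation":[0,0,0],"twist":0,"claw":30},{"translation":[0,0,0],"twist":0,"claw":20},{"translation":[0,0,0],"twist":0,"claw":0},{"translation":[0,0,0],"twist":0,"claw":0},{"translation":[0,0,0],"twist":0,"claw":0},{"translation":[0,0,0],"twist":0,"claw":0},{"translation":[0,0,0],"twist":0,"claw":0}]' 35
```

```text
clock: 6.33
tool_pos: [0.4869, 0.3182, 0.0334]
eef_rot: [0.952, 0.306, 0.0, 0.0]
contact_force: [0.2, -1.2, 2.7]
opening: 0.26
```

```bash
python3 -m jog '[{"translation":[0,0,-0.25],"twist":0,"claw":0},{"translation":[0,0,-0.5],"twist":0,"claw":0},{"translation":[0,0,-0.7],"twist":0,"claw":0},{"translation":[0,0,-0.7],"twist":0,"claw":0},{"translation":[0,0,-0.6],"twist":0,"claw":0},{"translation":[0,0,-0.5],"twist":0.5,"claw":0},{"translation":[0,0,0],"twist":0.9,"claw":0},{"translation":[0,0,0],"twist":0.9,"claw":0},{"translation":[0,0,0],"twist":0.9,"claw":0},{"translation":[0,0,0],"twist":0.74,"claw":0},{"translation":[0,0,0],"twist":0,"claw":0},{"translation":[0,0,0],"twist":0,"claw":0}]'
python3 - <<'E'
from h import *
st=r.get_state();M=R.from_quat(st["eef_rot"]).as_matrix();print(np.degrees(np.arctan2(M[1,0],M[0,0])))
print(M.T@(np.array([.4234,-.0842,st["tool_pos"][2]])-st["tool_pos"])/.04)
E
```

```text
clock: 7.33
tool_pos: [0.4863, 0.318, 0.1633]
eef_rot: [0.994, 0.106, -0.0, 0.0]
contact_force: [-0.1, 0.8, -2.4]
opening: 0.255
12.186144850157566
[-3.65988258e+00  9.49758662e+00  5.10421284e-03]
```

```bash
python3 -m jog '[{"translation":[-0.1,0.25,0],"twist":0.03,"claw":0},{"translation":[-0.2,0.5,0],"twist":0,"claw":0},{"translation":[-0.22,0.58,0],"twist":0,"claw":0},{"translation":[-0.24,0.62,0],"twist":0,"claw":0},{"translation":[-0.24,0.62,0],"twist":0,"claw":0},{"translation":[-0.24,0.62,0],"twist":0,"claw":0},{"translation":[-0.24,0.62,0],"twist":0,"claw":0},{"translation":[-0.24,0.62,0],"twist":0,"claw":0},{"translation":[-0.24,0.62,0],"twist":0,"claw":0},{"translation":[-0.24,0.62,0],"twist":0,"claw":0},{"translation":[-0.24,0.62,0],"twist":0,"claw":0},{"translation":[-0.24,0.62,0],"twist":0,"claw":0},{"translation":[-0.24,0.62,0],"twist":0,"claw":0},{"translation":[-0.24,0.62,0],"twist":0,"claw":0},{"translation":[-0.24,0.62,0],"twist":0,"claw":0},{"translation":[-0.24,0.62,0],"twist":0,"claw":0},{"translation":[-0.22,0.5,0],"twist":0,"claw":0},{"translation":[-0.04,0.19,0],"twist":0,"claw":0},{"translation":[0,0,0],"twist":0,"claw":0},{"translation":[0,0,0],"twist":0,"claw":0}]'
python3 - <<'E'
from h import *
st=r.get_state();M=R.from_quat(st["eef_rot"]).as_matrix();print(np.degrees(np.arctan2(M[1,0],M[0,0])))
print(M.T@(np.array([.4234,-.0842,.0554])-st["tool_pos"])/.04)
s=r.snapshot("wrist")
cv2.imwrite("pics/w3b.png",cv2.resize(np.ascontiguousarray(s["img"][:,140:420,::-1]),None,fx=1.4,fy=1.4,interpolation=cv2.INTER_CUBIC))
for l,z in(("mouth",.022),("home",.022)): print(l,[(round(p["confidence"],2),np.round(p["location"]),np.round(hit(s,*p["location"],z,st),4)) for p in r.spot_point(l,"wrist")[:2]])
E
```

```text
clock: 9.0
tool_pos: [0.4171, -0.1082, 0.1633]
eef_rot: [0.995, 0.103, 0.0, -0.0]
contact_force: [-0.2, 0.1, -2.7]
opening: 0.261
11.871670943887121
[ 0.2752663  -0.55405029  2.69724641]
mouth [(0.58, array([ 84., 251.]), array([ 0.5005, -0.0692,  0.022 ]))]
home []
```

View pics/w3b.png

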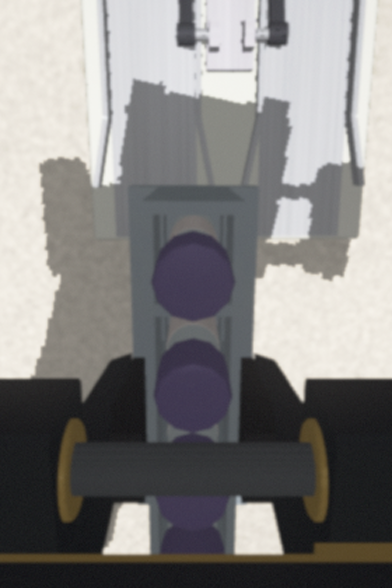

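```bash
python3 -m jog '[{"translation":[0.14,-0.27,0],"twist":0,"claw":0},{"translation":[0.14,-0.28,0],"twist":0,"claw":0},{"translation":[0,0,0.3],"twist":0,"claw":0},{"translation":[0,0,0.5],"twist":0,"claw":0},{"translation":[0,0,0.5],"twist":0,"claw":0},{"translation":[0,0,0.5],"twist":0,"claw":0},{"translation":[0,0,0.4],"twist":0,"claw":0},{"translation":[0,0,0.2],"twist":0,"claw":0},{"translation":[0,0,0],"twist":0,"claw":0},{"translation":[0,0,0],"twist":0,"claw":0}]'
python3 - <<'E'
from h import *
st=r.get_state();M=R.from_quat(st["eef_rot"]).as_matrix();print(np.degrees(np.arctan2(M[1,0],M[0,0])))
print(M.T@(np.array([.4234,-.0842,.0554])-st["tool_pos"])/.04)
s=r.snapshot("wrist")
cv2.imwrite("pics/w4b.png",cv2.resize(np.ascontiguousarray(s["img"][:250,140:420,::-1]),None,fx=2.4,fy=2.4,interpolation=cv2.INTER_CUBIC))
E
```

```text
clock: 9.98
tool_pos: [0.4235, -0.084, 0.0672]
eef_rot: [0.995, 0.104, -0.0, -0.0]
contact_force: [0.5, -0.3, -1.8]
opening: 0.253
11.954656104378437
[-0.00429442  0.00542382  0.29394483]
```

View pics/w4b.png

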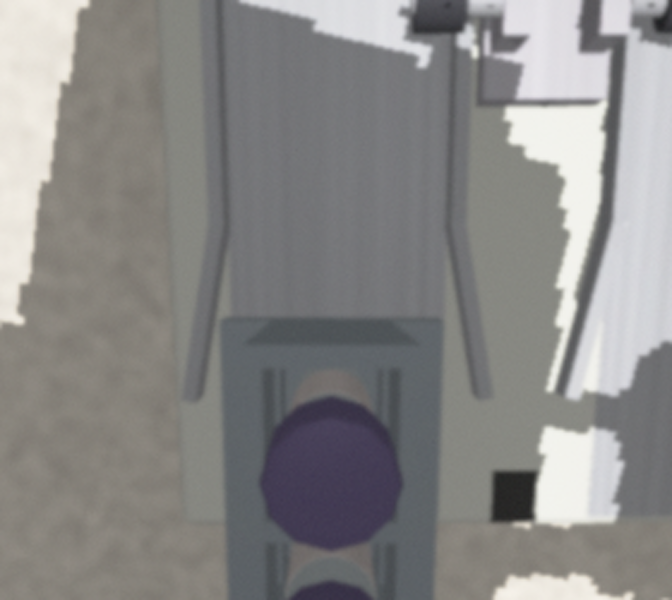

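```bash
python3 -m jog '[{"translation":[0,0.03,0.12],"twist":0,"claw":0},{"translation":[0,0,0.12],"twist":0,"claw":0},{"translation":[0,0,0],"twist":0,"claw":0},{"translation":[0,0,0.025],"twist":0,"claw":0},{"translation":[0,0,0.0],"twist":0,"claw":0}]'; python3 -m jog '[{"translation":[0,0,0.025],"twist":0,"claw":0},{"translation":[0,0,0],"twist":0,"claw":0}]';python3 -m jog '[{"translation":[0,0,0.012],"twist":0,"claw":0},{"translation":[0,0,0],"twist":0,"claw":0}]'
```

```text
clock: 10.45
tool_pos: [0.4237, -0.0859, 0.0565]
eef_rot: [0.995, 0.103, 0.0, 0.0]
contact_force: [-0.0, -0.3, -2.4]
opening: 0.255
clock: 10.62
tool_pos: [0.4237, -0.0859, 0.0556]
eef_rot: [0.995, 0.104, 0.0, 0.0]
contact_force: [0.3, 0.6, -2.3]
opening: 0.255
clock: 10.78
tool_pos: [0.4237, -0.0859, 0.0553]
eef_rot: [0.995, 0.104, 0.0, 0.0]
contact_force: [-0.9, -0.8, -0.6]
opening: 0.256
```

```bash
python3 -m jog '[{"translation":[0.1,0,0],"twist":0,"claw":0},{"translation":[0.15,0,0],"twist":0,"claw":0},{"translation":[0.15,0,0],"twist":0,"claw":0},{"translation":[0.15,0,0],"twist":0,"claw":0}]';python3 -m jog '[{"translation":[0.15,0,0],"twist":0,"claw":0},{"translation":[0.15,0,0],"twist":0,"claw":0},{"translation":[0.15,0,0],"twist":0,"claw":0},{"translation":[0.15,0,0],"twist":0,"claw":0}]';python3 -m jog '[{"translation":[0.15,0,0],"twist":0,"claw":0},{"translation":[0.15,0,0],"twist":0,"claw":0},{"translation":[0.1,0,0],"twist":0,"claw":0}]'
```

```text
clock: 11.12
tool_pos: [0.4441, -0.0817, 0.0553]
eef_rot: [0.995, 0.103, -0.001, 0.0]
contact_force: [-3.8, 0.1, 5.1]
opening: 0.257
clock: 11.45
tool_pos: [0.4676, -0.0767, 0.0554]
eef_rot: [0.995, 0.103, -0.001, 0.0]
contact_force: [-4.5, -0.6, 5.4]
opening: 0.26
clock: 11.7
tool_pos: [0.4839, -0.0732, 0.0554]
eef_rot: [0.995, 0.103, -0.001, 0.0]
contact_force: [-3.4, -1.1, 5.8]
opening: 0.257
```

```bash
python3 -m jog '[{"translation":[0,0,-0.006],"twist":0,"claw":0},{"translation":[0.1,0,0],"twist":0,"claw":0},{"translation":[0.1,0,0],"twist":0,"claw":0},{"translation":[0.1,0,0],"twist":0,"claw":0}]';python3 -m jog '[{"translation":[0.1,0,0],"twist":0,"claw":0},{"translation":[0.1,0,0],"twist":0,"claw":0},{"translation":[0.1,0,0],"twist":0,"claw":0},{"translation":[0.1,0,0],"twist":0,"claw":0}]';python3 -m jog '[{"translation":[0.1,0,0],"twist":0,"claw":0},{"translation":[0.1,0,0],"twist":0,"claw":0},{"translation":[0.1,0,0],"twist":0,"claw":0},{"translation":[0.1,0,0],"twist":0,"claw":0}]';python3 -m jog '[{"translation":[0.1,0,0],"twist":0,"claw":0},{"translation":[0.1,0,0],"twist":0,"claw":0},{"translation":[0.1,0,0],"twist":0,"claw":0},{"translation":[0.1,0,0],"twist":0,"claw":0}]'
```

```text
clock: 12.03
tool_pos: [0.4952, -0.0708, 0.0554]
eef_rot: [0.995, 0.103, -0.001, 0.0]
contact_force: [-4.5, -1.5, 6.3]
opening: 0.257
clock: 12.37
tool_pos: [0.5107, -0.0675, 0.0554]
eef_rot: [0.995, 0.103, -0.001, 0.0]
contact_force: [-5.3, -0.3, 6.4]
opening: 0.254
clock: 12.7
tool_pos: [0.5265, -0.0641, 0.0554]
eef_rot: [0.995, 0.103, -0.001, 0.0]
contact_force: [-4.0, -1.2, 6.5]
opening: 0.256
clock: 13.03
tool_pos: [0.5421, -0.0607, 0.0554]
eef_rot: [0.995, 0.103, -0.001, 0.0]
contact_force: [-5.4, -0.2, 5.7]
opening: 0.257
```

```bash
python3 -m jog '[{"translation":[0,0,-0.012],"twist":0,"claw":0},{"translation":[0.1,0,0],"twist":0,"claw":0},{"translation":[0.1,0,0],"twist":0,"claw":0},{"translation":[0.1,0,0],"twist":0,"claw":0}]';python3 -m jog '[{"translation":[0.1,0,-0.006],"twist":0,"claw":0},{"translation":[0.12,0,0],"twist":0,"claw":0},{"translation":[0.12,0,0],"twist":0,"claw":0},{"translation":[0.12,0,0],"twist":0,"claw":0},{"translation":[0.12,0,0],"twist":0,"claw":0}]';python3 -m jog '[{"translation":[0.1,0,0],"twist":0,"claw":0},{"translation":[0.1,0,0],"twist":0,"claw":0},{"translation":[0.1,0,0],"twist":0,"claw":0},{"translation":[0.1,0,0],"twist":0,"claw":0},{"translation":[0.1,0,0],"twist":0,"claw":0},{"translation":[0,0,0],"twist":0,"claw":0}]'
python3 - <<'E'
from h import *
st=r.get_state()
s=r.snapshot("wrist");save(s,"w5.png")
np.savez("w5.npz",**{k:s[k] for k in s},eef_rot=st["eef_rot"],tool_pos=st["tool_pos"])
cv2.imwrite("pics/w5b.png",cv2.resize(np.ascontiguousarray(s["img"][:,140:440,::-1]),None,fx=1.4,fy=1.4,interpolation=cv2.INTER_CUBIC))
E
```

```text
clock: 13.37
tool_pos: [0.5555, -0.0578, 0.0555]
eef_rot: [0.995, 0.104, 0.0, -0.0]
contact_force: [-0.6, -0.1, -2.4]
opening: 0.256
clock: 13.78
tool_pos: [0.5778, -0.0531, 0.0559]
eef_rot: [0.995, 0.104, -0.0, -0.0]
contact_force: [-1.9, 1.0, -2.6]
opening: 0.257
clock: 14.28
tool_pos: [0.5982, -0.0488, 0.0561]
eef_rot: [0.995, 0.104, 0.001, -0.0]
contact_force: [0.3, 2.1, -3.9]
opening: 0.262
```

View pics/w5b.png

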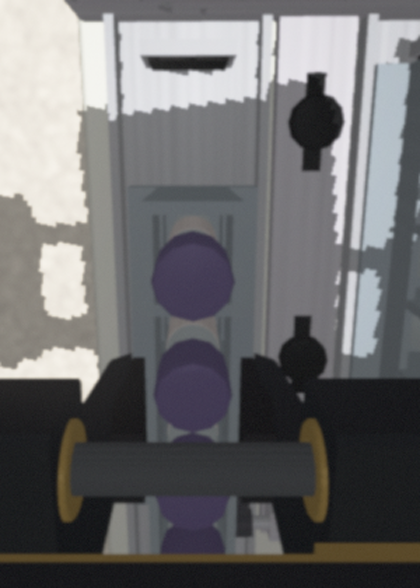

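```bash
python3 - <<'E'
from fit import *
d.update(dict(np.load("w5.npz")))
f=lambda x,y,z: loc(y/1.4-.3,x/1.4+140-.3,z)
print("nose",f(192,187,.032),"buf bottom",f(190,71,.034),"buf top",f(190,57,.054))
print("tcp",((d["tool_pos"][:2]-v[:2])@A)*1000)
E
python3 -m jog '[{"translation":[0,0,0.012],"twist":0,"claw":0},{"translation":[0,0,0],"twist":0,"claw":0}]'
```

```text
[ 0.5920896  -0.08933659  0.20910673] 11.980932850279487
[[0.2, -2.0], [0.9, -2.6], [-0.2, 3.2], [-1.2, 2.2], [-1.8, 0.1], [-0.4, -0.3], [-0.2, 0.3], [-0.4, 0.6], [0.8, 1.8], [0.2, -2.9], [1.3, 2.3], [0.3, -2.9]]
mouth [ 0.50063773 -0.06785275] home [ 0.62878412 -0.04065896]
nose [74.5 39.4] buf bottom [109.6  39.9] buf top [110.   39.8]
tcp [14.42725903 38.38286721]
clock: 14.5
tool_pos: [0.5979, -0.0489, 0.0558]
eef_rot: [0.995, 0.104, 0.001, -0.0]
contact_force: [1.0, 2.7, -2.8]
opening: 0.259
```

```bash
python3 -m jog '[{"translation":[0.1,-0.02,0.005],"twist":0,"claw":0},{"translation":[0.15,0,0],"twist":0,"claw":0},{"translation":[0.15,0,0],"twist":0,"claw":0},{"translation":[0.15,0,0],"twist":0,"claw":0},{"translation":[0.1,0,0],"twist":0,"claw":0},{"translation":[0.05,0,0],"twist":0,"claw":0},{"translation":[0,0,0],"twist":0,"claw":0}]';  python3 -m jog '[{"translation":[0.03,0,0],"twist":0,"claw":0},{"translation":[0.02,0,0],"twist":0,"claw":0}]'; python3 -m jog '[{"translation":[0.025,0,0],"twist":0,"claw":0},{"translation":[0.02,0,0],"twist":0,"claw":0}]'
```

```text
clock: 15.08
tool_pos: [0.6249, -0.0429, 0.0554]
eef_rot: [0.995, 0.103, 0.0, 0.0]
contact_force: [-3.1, 1.2, 1.4]
opening: 0.259
clock: 15.25
tool_pos: [0.6255, -0.0428, 0.0554]
eef_rot: [0.995, 0.103, -0.001, 0.0]
contact_force: [-5.6, 1.6, 5.4]
opening: 0.254
clock: 15.42
tool_pos: [0.6272, -0.0425, 0.0554]
eef_rot: [0.995, 0.103, -0.001, 0.0]
contact_force: [-3.9, 1.1, 4.2]
opening: 0.257
```

```bash
python3 -m jog '[{"translation":[0,0,-0.006],"twist":0,"claw":0},{"translation":[0.02,0,0],"twist":0,"claw":0},{"translation":[0.02,0,0],"twist":0,"claw":0}]'; for i in 1 2 3; do python3 -m jog '[{"translation":[0.02,0,0],"twist":0,"claw":0},{"translation":[0.02,0,0],"twist":0,"claw":0}]'; done
```

```text
clock: 15.67
tool_pos: [0.6296, -0.0419, 0.0554]
eef_rot: [0.995, 0.103, -0.0, 0.0]
contact_force: [-2.8, 0.5, 1.3]
opening: 0.257
clock: 15.83
tool_pos: [0.6314, -0.0415, 0.0555]
eef_rot: [0.995, 0.103, 0.0, 0.0]
contact_force: [-2.1, 0.5, -0.2]
opening: 0.255
clock: 16.0
tool_pos: [0.6323, -0.0413, 0.0555]
eef_rot: [0.995, 0.103, -0.001, 0.0]
contact_force: [-4.0, 0.3, 2.1]
opening: 0.255
clock: 16.17
tool_pos: [0.6333, -0.0411, 0.0554]
eef_rot: [0.995, 0.103, -0.001, 0.0]
contact_force: [-6.5, -0.4, 2.7]
opening: 0.257
```

```bash
for i in 1 2 3; do python3 -m jog '[{"translation":[0.02,0,0],"twist":0,"claw":0},{"translation":[0,0,0],"twist":0,"claw":0}]'; done
```

```text
clock: 16.33
tool_pos: [0.6339, -0.041, 0.0555]
eef_rot: [0.995, 0.103, -0.001, 0.0]
contact_force: [-6.2, -0.1, 4.4]
opening: 0.259
clock: 16.5
tool_pos: [0.6342, -0.0409, 0.0554]
eef_rot: [0.995, 0.103, -0.002, 0.0]
contact_force: [-6.9, 0.0, 4.6]
opening: 0.259
clock: 16.67
tool_pos: [0.6346, -0.0409, 0.0555]
eef_rot: [0.995, 0.103, -0.002, 0.0]
contact_force: [-7.1, -0.8, 4.9]
opening: 0.26
```

```bash
python3 -m jog '[{"translation":[0.01,0,-0.01],"twist":0,"claw":0},{"translation":[0.015,0,0],"twist":0,"claw":0},{"translation":[0,0,0],"twist":0,"claw":0}]'; for i in 1 2 ; do python3 -m jog '[{"translation":[0.02,0,0],"twist":0,"claw":0},{"translation":[0,0,0],"twist":0,"claw":0}]'; done
python3 - <<'E'
from h import *
s=r.snapshot("wrist");save(s,"w6.png")
a=cv2.imread("pics/w5.png")[330:,230:350];b=s["img"][330:,230:350,::-1]
t=s["img"][:150,200:320,::-1]
cv2.imwrite("pics/w6b.png",cv2.resize(np.hstack([a,b]),None,fx=3.3,fy=3.3,interpolation=cv2.INTER_CUBIC))
E
```

```text
clock: 16.92
tool_pos: [0.6356, -0.0406, 0.0555]
eef_rot: [0.995, 0.103, -0.002, 0.0]
contact_force: [-7.5, 0.3, 2.1]
opening: 0.259
clock: 17.08
tool_pos: [0.6359, -0.0406, 0.0555]
eef_rot: [0.995, 0.103, -0.003, 0.0]
contact_force: [-6.9, -0.2, 3.6]
opening: 0.256
clock: 17.25
tool_pos: [0.6364, -0.0405, 0.0556]
eef_rot: [0.995, 0.103, -0.003, 0.0]
contact_force: [-8.4, -0.1, 4.6]
opening: 0.256
```

View pics/w6b.png

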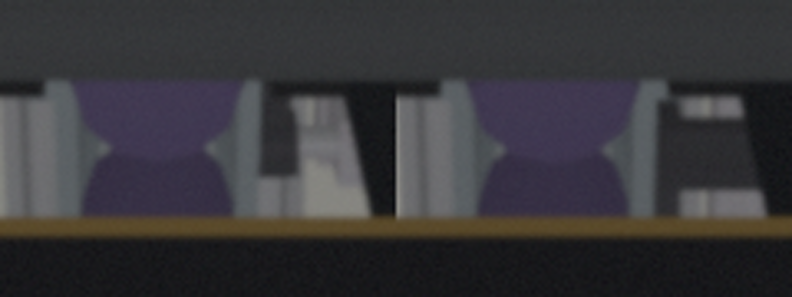

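```bash
python3 -m jog '[{"translation":[0.018,0,-0.004],"twist":0,"claw":0},{"translation":[0,0,0],"twist":0,"claw":0}]'; python3 -m jog '[{"translation":[0,0,0],"twist":0,"claw":0},{"translation":[0,0,0],"twist":0,"claw":0}]'; for i in 1 2 3 4 5; do python3 -m jog '[{"translation":[-0.025,0,0],"twist":0,"claw":0},{"translation":[0,0,0],"twist":0,"claw":0}]'; done
```

```text
clock: 17.47
tool_pos: [0.637, -0.0404, 0.0556]
eef_rot: [0.995, 0.103, -0.003, 0.0]
contact_force: [-7.1, -0.0, 2.9]
opening: 0.258
clock: 17.63
tool_pos: [0.637, -0.0404, 0.0556]
eef_rot: [0.995, 0.103, -0.003, 0.0]
contact_force: [-8.2, -1.0, 3.4]
opening: 0.26
clock: 17.8
tool_pos: [0.6369, -0.0404, 0.0556]
eef_rot: [0.995, 0.103, -0.002, 0.0]
contact_force: [-6.0, 0.3, 1.5]
opening: 0.257
clock: 17.97
tool_pos: [0.6365, -0.0405, 0.0556]
eef_rot: [0.995, 0.103, -0.001, 0.0]
contact_force: [-6.1, 1.3, 0.8]
opening: 0.26
clock: 18.13
tool_pos: [0.636, -0.0405, 0.0556]
eef_rot: [0.995, 0.103, -0.001, 0.0]
contact_force: [-5.6, 0.5, -1.2]
opening: 0.258
clock: 18.3
tool_pos: [0.6355, -0.0407, 0.0557]
eef_rot: [0.995, 0.103, -0.001, 0.0]
contact_force: [-4.0, 0.1, -2.3]
opening: 0.258
clock: 18.47
tool_pos: [0.6348, -0.0407, 0.0559]
eef_rot: [0.995, 0.103, -0.0, 0.0]
contact_force: [-3.2, -0.1, -3.9]
opening: 0.257
```

```bash
for i in 1 2 3 4; do python3 -m jog '[{"translation":[-0.025,0,0.002],"twist":0,"claw":0},{"translation":[0,0,0],"twist":0,"claw":0}]'; done
```

```text
clock: 18.63
tool_pos: [0.6344, -0.0408, 0.056]
eef_rot: [0.995, 0.103, 0.0, -0.0]
contact_force: [-3.6, 0.4, -4.1]
opening: 0.261
clock: 18.8
tool_pos: [0.6342, -0.0408, 0.0563]
eef_rot: [0.995, 0.103, 0.001, -0.0]
contact_force: [-0.3, 0.4, -3.9]
opening: 0.258
clock: 18.97
tool_pos: [0.634, -0.0408, 0.0565]
eef_rot: [0.995, 0.103, 0.002, -0.0]
contact_force: [2.1, 0.5, -4.2]
opening: 0.26
clock: 19.13
tool_pos: [0.6337, -0.0408, 0.0567]
eef_rot: [0.995, 0.104, 0.003, -0.0]
contact_force: [5.2, 1.0, -2.7]
opening: 0.257
```

```bash
python3 -m jog '[{"translation":[0.025,0,0],"twist":0,"claw":0},{"translation":[0.025,0,0],"twist":0,"claw":0},{"translation":[0.02,0,0.01],"twist":0,"claw":0},{"translation":[0,0,0.008],"twist":0,"claw":0},{"translation":[0,0,0],"twist":0,"claw":0}]'
```

```text
clock: 19.55
tool_pos: [0.6341, -0.0408, 0.0555]
eef_rot: [0.995, 0.103, 0.0, 0.0]
contact_force: [2.0, 1.3, 2.7]
opening: 0.257
```

```bash
python3 -m jog '[{"translation":[0,0,-0.006],"twist":0,"claw":26},{"translation":[0,0,0],"twist":0,"claw":30},{"translation":[0,0,0],"twist":0,"claw":35},{"translation":[0,0,0],"twist":0,"claw":45},{"translation":[0,0,0],"twist":0,"claw":55},{"translation":[0,0,0],"twist":0,"claw":55},{"translation":[0,0,0],"twist":0,"claw":55},{"translation":[0,0,0],"twist":0,"claw":55}]'
python3 -m jog '[{"translation":[0,0,-0.1],"twist":0,"claw":55},{"translation":[0,0,-0.3],"twist":0,"claw":55},{"translation":[0,0,-0.6],"twist":0,"claw":55},{"translation":[0,0,-0.8],"twist":0,"claw":55},{"translation":[0,0,-0.8],"twist":0,"claw":55},{"translation":[0,0,-0.8],"twist":0,"claw":55},{"translation":[-0.4,0,-0.8],"twist":0,"claw":55},{"translation":[-0.7,0,-0.6],"twist":0,"claw":55},{"translation":[-0.7,0,0],"twist":0,"claw":55},{"translation":[-0.6,0,0],"twist":0,"claw":55},{"translation":[0,0,0],"twist":0,"claw":55},{"translation":[0,0,0],"twist":0,"claw":55}]'
python3 - <<'E'
from h import *
st=r.get_state()
s=r.snapshot("wrist");save(s,"w7.png")
np.savez("w7.npz",**{k:s[k] for k in s},eef_rot=st["eef_rot"],tool_pos=st["tool_pos"])
cv2.imwrite("pics/w7b.png",cv2.resize(np.ascontiguousarray(s["img"][60:320,180:400,::-1]),None,fx=2.3,fy=2.3,interpolation=cv2.INTER_CUBIC))
E
```

```text
clock: 20.22
tool_pos: [0.6337, -0.041, 0.0553]
eef_rot: [0.995, 0.103, -0.0, 0.0]
contact_force: [0.1, 0.4, -0.5]
opening: 0.55
clock: 21.22
tool_pos: [0.5391, -0.0612, 0.2487]
eef_rot: [0.995, 0.103, 0.0, 0.0]
contact_force: [0.8, 1.0, -0.7]
opening: 0.548
```

View pics/w7b.png

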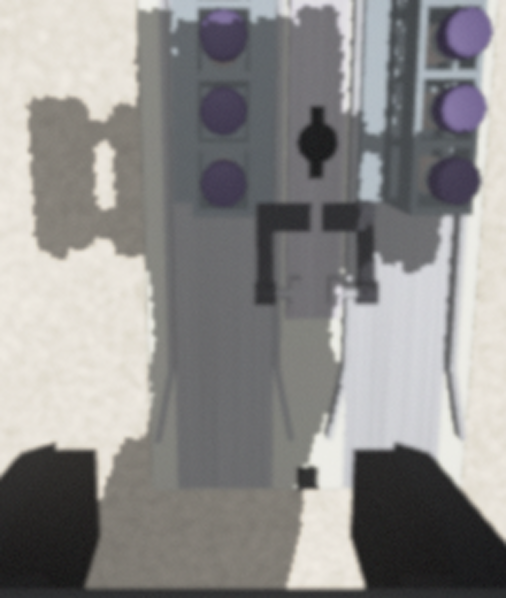

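The picture shows both racks ending just behind their catch toes: ours at row ~203, its catch at (265, 205–300), a mirror image of the latched neighbour's. The gripper is clear, so I'm handing the job in.

```bash
python3 -c "
from plant import r
print(r.finish_job())"
```

```text
the job is handed in; nothing more can be done
None
```

The rack with the capped tubes is in the empty lane and latched. I handed the job in at about 21 s of the 54 s allowed.

**How it went in:** I gripped the rack across its body and set it down with its nose between the flares. From there I slid it along the lane floor, and its own foot lifted the catch. Push force on the buffer peaked at about 8 N, and I stopped at about 5 mm of the 6 mm travel, estimated from the tool's movement.

**Checks on the latch:**
- **By feel:** pulling back gently, the rack stopped about 2 mm in. The force swung from pushing to a 5 N pull with almost no movement, so the toe was holding it.
- **On release:** the tool force fell to about zero.
- **By sight:** in the last picture the catch looks down behind the foot, a mirror image of the loaded lane next to it.

**Less certain:**
- **Rail offset:** by sight the buffer face sat about 5 mm farther in than drawn. The first buffer contact I felt agreed to within about 1 mm.
- **Lane floor contact:** the rack pressed on the floor with up to about 9 N early in the slide. For a short stretch after that, well past the mouth, it was nearly lifted clear, by about half a millimetre, before I lowered it again.
- **Catch and buffer joints:** the interface gave no readings for either, so their final state comes from feel and sight only.
- **Rest of the bench:** I did not photograph the whole bench again afterwards, and saw no sign of touching anything else.

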